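# Set the driver's clutch sleeve to 4 and lock it

## Robot

A 6-joint arm with a two-finger parallel gripper is mounted at the origin on the work surface. World frame = base frame: x ahead of the robot, y to its left, z up, the work surface at z = 0. Lengths are in m, angles in degrees, forces in N, time in s.
With the tool pointing down it reaches from about 0.35 to 0.875 m from the base axis. Payload 4.2 kg.
Tool frame: the origin (TCP) lies on the centre line of the jaws, within the pads' length; the fingertips stand 19 mm ahead of it and the grasp point (between the pads) is the TCP; z points along the fingers, y is the line along which they close (so a half turn about z gives the same grasp; the last joint's range is limited). The gripper opens to 87 mm and grips with 3 to 60 N. Pads are 19 mm wide; open, the fingers measure 117 mm over their backs; the gripper's body (75 mm by 190 mm) begins 51 mm behind the grasp point.
Start: joints at [85.119, 22.042, 0.453, 0, -68.411, -14.817], TCP at [0.211, 0.588, 0.242] pointing down, gripper open.
Joint ranges: [-179.83, 179.83], [-69.29, 118.12], [-61.27, 80.66], [-181.25, 117.63], [-171.15, -9.14], [-177.46, 177.46]. Speed limits (degrees/s): [159.86, 159.86, 180, 180, 180, 180].

## Interface

Orientations are given as a 3x3 rotation matrix whose columns are the frame's x, y, z axes.
In Python, from station import sense, capture, finish_job, search_frame, masks_of gives the robot as it stands.
- The arm moves only by the tool drive_tool, never from a script. Its argument "rows" is a list of rows, each a list of 7 numbers: the opening in per cent of the stroke, from 0 (shut) to 100 (fully open), then the shift along the world's x, y, z in mm, then the turn, a rotation vector about the world's x, y, z in rad. In form: [[fingers, dx, dy, dz, wx, wy, wz], ...]. A call has 1 to 5 rows; each row shifts and turns the commanded pose from where the row before left it; what a row does not reach is not made up. A row lasts 1/12 s, in which the tool goes at most 41.7 mm and 7.16 degrees, less where a joint would pass 70% of its speed; a pose out of reach is approached as far as the arm can. A call is refused whole if a number of a shift passes 41.7 or a number of a turn 0.125, either way. A call with a gripper value outside its range is refused whole. The fingers move at their own pace and stop on an object; the grip force is fixed at half the most. Time passes only in rows, so rows that do not move let the fingers close. It gives the time, the measured TCP pose, the force, the opening and the grip force at its end, in the units of the state.
- sense(): the state, without advancing time (a new reading comes with each control period).
- capture(name): name is "scene" or "top" or "wrist"; returns a dict with "frame" (480x640x3 uint8, red, green, blue), "z_map" (480x640 float32, m along the optical axis (not along the pixel's ray), 0 where there is no reading), "fx", "fy", "cx", "cy" (pixels), "R" (3x3) and "t" (3): a world point X has camera coordinates R X + t; the wrist camera has in their place "T_tool_cam" (4x4, takes a point from camera to tool coordinates, whose origin is the TCP and whose axes are the flange's). Camera axes: x right, y down, z forward; pixel columns grow to the right and rows downward; lengths in m; the calibration is good to about 2 mm. The wrist camera is an equidistant fisheye: a pixel r from the principal point sees the ray r / f radians off the axis. A picture is of the moment at which its call begins: read the wrist's pose just before it.
- finish_job(): hands the job in; it is judged then, once.
Trained networks look in a picture, given as the dict that the camera call returned (one of the last four; its "shot" number tells which), for a name from the list of things; names that differ only in an ending like _2 or _b are one class to them, and where a whole thing is asked for, a point or a joint stands for the part that bears it (a point fixed in the world has none). Each returns a list of dicts, best first, with "p" (0 to 1); they miss things now and then, are a little off and sometimes report something else, mostly with a low value. They report only what shows in the picture. A call takes as long as a camera call.
- search_frame(label, picture): "xy" ([column, row] in pixels, amid what is visible of it).
- masks_of(label, picture): "region" (480x640 bool, what is visible of it) and "xy" ([column, row] in pixels, amid what is visible of it).
The state is a dict: "time_s": time; "joints": joint angles; "joint_velocities": joint speeds; "effort": joint torques, N m; "tcp_pos": TCP position; "ee_rot": TCP orientation; "wrist_force": force on the tool from outside, world axes, zero at the start; "moment": the same for the moment, N m; "gripper_width": opening from 0.0 (shut) to 1.0 (fully open); "gripper_force": force on a finger pad.
Only numpy, scipy, OpenCV 4.12 (cv2) and the standard library are available. Lean on these libraries where they do the work, as an engineer would, in place of code of your own. Each camera call takes 0.05 s, during which the arm holds its last target. There are 200 camera calls.

## Task

The cordless driver is clamped nose-up on the bench, ready for the clutch spring bolts. Turn its black clutch sleeve until the pointer sits in the click at mark 4 of the scale (marks count clockwise seen from above, the broad mark is 1), then push the thumb lock beside the scale fully home towards the sleeve so that the setting cannot slip. Leave the loose parts and tools on the bench where they are.

Things in the scene. Friction and masses are not known exactly. Their poses are not given: they have to be found in the camera images.
- dial (a point): Middle of the scale, on the sleeve's vertical axis at the top face of the bare metal flange (80 mm across, 130 mm above the bench). z up, +y towards the thumb lock. Black marks 1 to 12 on its rim, 24 degrees apart, clockwise from above: mark n at 42 - 24(n-1) degrees anticlockwise from +x (mark 4 at -30). Mark 1 is broad, 5 and 10 long, the others short; no marks on the lock's side.
- sleeve (a joint): Black ribbed rubber-faced sleeve, 53 mm across, from 1 to 34 mm above the flange; a steel bit holder (26, then 20 mm across) on top of it ends 56 mm above the flange. Value in rad: 0 at mark 1, growing clockwise from above, 0.4189 a mark: mark n is 0.4189(n-1). It clicks into a detent at each mark (about 0.1 N m to leave one); end stops just past marks 1 and 12. Starts between marks 8 and 12.
- pointer (a point): Tip of the white pointer nib on the sleeve's foot, 35 mm from the axis. The nib is 5 mm wide and lies 1.5 to 7.5 mm above the flange: fingertips kept 10 mm above the flange pass over it. A thin line on the sleeve's top face also points to it. The point's x axis points outward along the nib.
- lock (a joint): The thumb lock's slide, in m: 0 drawn out (as at the start), 0.010 fully home; it moves along -y of dial, towards the sleeve. About 2 N moves it and it stays where it is left. A hidden prong enters between the sleeve's teeth only when the sleeve sits in a click; between clicks it jams about a third of the way. Home, it holds the sleeve.
- lock_tab (a point): Middle of the top of the lock's black tab, 135 mm above the bench. The tab is 20 mm wide along the flange, 10 mm thick along its slide, 21 mm high above a white ledge (top 113 mm above the bench, reaching 80 mm from the sleeve's axis). Drawn out, its middle is 62 mm from that axis; home, 52 mm. Axes as dial.
- driver: The driver, fixed nose-up in a blue bench clamp (foot 170 x 130 mm, jaws 78 mm high). Origin on the bench under the sleeve's axis, axes as dial. White motor case 66 mm across below the flange; black handle and battery along -y, reaching 173 mm from the axis and 122 mm above the bench.
- spring_a: Loose red clutch spring standing on the bench near the clamp, 23 mm across, 42 mm high; origin under its middle. Leave alone.
- spring_b: A second such spring. Leave alone.
- socket: Loose steel socket standing on its end, 22 mm across, 50 mm high; origin under its middle. Leave alone.
- bolt: Loose flanged bolt standing on its head, 17 mm across, 39 mm high; origin under its middle. Leave alone.
- pressure_plate: Loose dark clutch pressure plate with six spring posts, 144 mm across, 40 mm high; origin under its middle. Leave alone.
- t_handle: Loose T-handle key lying flat, 175 mm long, 112 mm over the bar. Leave alone.
- spanner: Loose spanner lying flat, about 180 mm long. Leave alone.

How it is judged:
By the outcome, as a careful person would: the job done as asked, in the order asked, and still so for the second after the job is handed in, with the robot touching nothing.
It also fails if it takes over 51 s, if anything falls off the work surface, if the arm or the gripper's body presses on something with over 40 N, if the wrist force passes 120 N, or if a joint passes its speed limit or range.

## Working session

There is one attempt and no reset: what is moved stays moved. The work goes in short steps, Python scripts to look and compute and a tool call to move; the robot and the scene stay as the last step left them, time stands still between calls to the robot, and variables do not carry over. Pictures are saved under pics/ and viewed, at most 10 in all, crops included, and the job is handed in when it is done.

Besides the shell and the picture viewer there is one more tool, called after "Request:" by a JSON object that holds its "op" and its "data", one argument or row to a line. drive_tool: Moves the arm, as the interface text tells. Its arguments: {"type":"object","properties":{"rows":{"type":"array"}},"required":["rows"]}

```bash
mkdir -p pics; ls
cat > h.py <<'E'
import numpy as np, cv2
from station import *
def world(c,u,v):
    z=c["z_map"][int(v),int(u)]
    p=np.array([(u-c["cx"])/c["fx"]*z,(v-c["cy"])/c["fy"]*z,z])
    return c["R"].T@(p-c["t"])
def proj(c,X):
    p=c["R"]@np.asarray(X)+c["t"]; return [c["fx"]*p[0]/p[2]+c["cx"],c["fy"]*p[1]/p[2]+c["cy"]]
def save(c,n): cv2.imwrite("pics/"+n,c["frame"][:,:,::-1])
E
python3 - <<'E'
from h import *
s=sense();print({k:np.round(v,3).tolist() for k,v in s.items()})
for n in("top","scene"):
    c=capture(n);save(c,n+"0.png");np.savez(n+"0.npz",**c)
    for l in("driver","sleeve","pointer","lock_tab","dial","spring_a","pressure_plate","socket","bolt","t_handle","spanner"):
        try: r=search_frame(l,c)
        except Exception as e: print(l,e);continue
        for d in r[:2]: print(n,l,round(d["p"],2),np.round(d["xy"],1),np.round(world(c,*d["xy"]),3))
E
```

```text
pics
{'time_s': 0.0, 'joints': [85.117, 22.092, 0.381, -0.03, -68.408, -14.815], 'joint_velocities': [-0.027, -0.11, 0.028, -0.012, -0.052, -0.03], 'effort': [0.001, -39.066, 18.74, 4.22, 0.011, -0.0], 'tcp_pos': [0.21, 0.588, 0.24], 'ee_rot': [[0.941, -0.337, -0.001], [-0.337, -0.941, -0.002], [0.0, 0.002, -1.0]], 'wrist_force': [-0.049, -0.065, -0.017], 'moment': [-0.012, 0.009, 0.031], 'gripper_force': 0.0, 'gripper_width': 1.0}
top driver 0.62 [337.6 233.2] [ 0.624 -0.103  0.185]
top sleeve 0.91 [334.9 238.3] [ 0.612 -0.097  0.187]
top pointer 0.8 [337.8 238.1] [ 0.613 -0.104  0.185]
top lock_tab 0.37 [310.8 238. ] [ 0.618 -0.039  0.115]
top dial 0.88 [340.7 232.9] [ 0.627 -0.111  0.165]
top spring_a 0.57 [289.1 229. ] [0.649 0.021 0.023]
top spring_a 0.24 [336.8 237.3] [ 0.614 -0.101  0.188]
top pressure_plate 0.66 [486.4 307.4] [ 0.443 -0.494  0.022]
top socket 0.43 [370.  185.7] [ 0.761 -0.192  0.038]
top bolt 0.18 [339.9 234.8] [ 0.621 -0.109  0.184]
top t_handle 0.67 [151.3 336.7] [0.365 0.386 0.001]
top t_handle 0.65 [338.5 232.6] [ 0.626 -0.105  0.186]
top spanner 0.67 [169.3 230.1] [0.648 0.343 0.006]
scene driver 0.59 [316.4 271.1] [ 0.638 -0.123  0.039]
scene sleeve 0.7 [319.  231.4] [ 0.637 -0.113  0.166]
scene pointer 0.79 [322.1 229.6] [ 0.635 -0.102  0.165]
scene pointer 0.3 [264.5 288. ] [ 0.582 -0.249  0.012]
scene dial 0.67 [316.6 271.2] [ 0.639 -0.123  0.038]
scene spring_a 0.64 [359.4 255.4] [0.657 0.01  0.032]
scene spring_a 0.43 [285.8 237. ] [ 0.472 -0.1    0.033]
scene pressure_plate 0.73 [154.5 305.2] [ 0.488 -0.503  0.04 ]
scene bolt 0.48 [261.7 287.3] [ 0.565 -0.247 -0.001]
scene t_handle 0.67 [387.4 173. ] [ 0.383  0.382 -0.   ]
scene spanner 0.68 [438.  216.8] [0.652 0.334 0.002]
scene spanner 0.59 [319.2 271.5] [ 0.644 -0.118  0.039]
```

Run:
```python
import cv2,numpy as np
a=cv2.imread("pics/top0.png")[170:310,250:440];a=cv2.resize(a,None,fx=4,fy=4,interpolation=2)
cv2.imwrite("pics/a.png",a)
```

```text
(no output)
```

View pics/a.png

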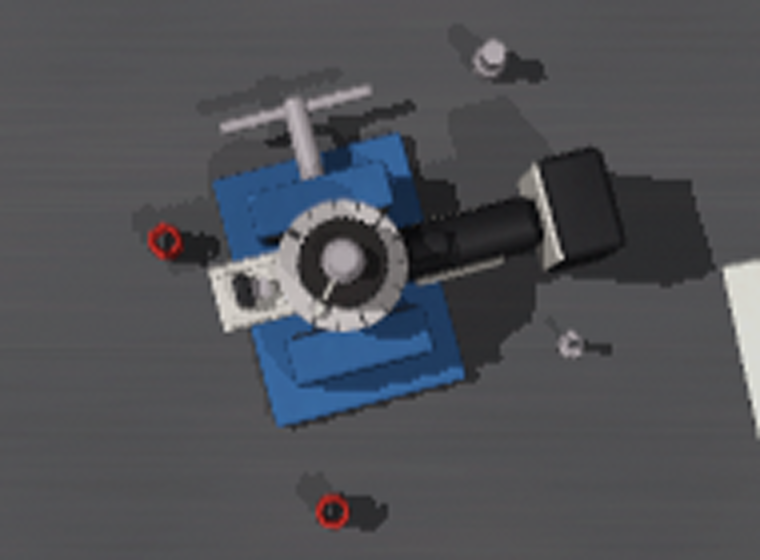

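The crop (scale 4, offset 250,170) shows the flange centred near (344,265), the lock to its left at (250,292), and the pointer line towards (325,305), at about mark 12. The handle is to the right.

Run:
```python
from h import *
c=dict(np.load("top0.npz"))
def plane(u,v,z):
    d=c["R"].T@np.array([(u-c["cx"])/c["fx"],(v-c["cy"])/c["fy"],1]);o=-c["R"].T@c["t"]
    return o+d*(z-o[2])/d[2]
f=lambda x,y,z:plane(250+x/4-.4,170+y/4-.4,z)
C=f(344,265,.13);print("flange",C,"bit",f(343,259,.186))
L=f(245,290,.135);print("tab",L); B=f(578,205,.122);print("batt",B)
print("yaw lock",np.degrees(np.arctan2(*(L-C)[[1,0]]))-90,"batt",np.degrees(np.arctan2(*(B-C)[[1,0]]))+90)
P=f(325,305,.164 if 0 else .134);print("ptr",P,np.degrees(np.arctan2(*(P-C)[[1,0]])),np.hypot(*(P-C)[:2]))
# height-based centroid of flange ring from scene+top depth
for n in("top0","scene0"):
    c=dict(np.load(n+".npz"));v,u=np.mgrid[:480,:640];z=c["z_map"]
    p=np.stack([(u-c["cx"])/c["fx"]*z,(v-c["cy"])/c["fy"]*z,z],-1).reshape(-1,3);p=(p-c["t"])@c["R"]
    near=np.hypot(p[:,0]-C[0],p[:,1]-C[1])<.06
    for a,b in((.122,.134),(.158,.168),(.18,.19)):
        q=p[near&(p[:,2]>a)&(p[:,2]<b)]
        if len(q)>10:print(n,a,len(q),(q.min(0)+q.max(0))/2,np.median(q,0))
```

```text
flange [ 0.62224115 -0.09969012  0.13      ] bit [ 0.62144151 -0.09797781  0.186     ]
tab [ 0.60673607 -0.03967003  0.135     ]
batt [ 0.65956601 -0.2431097   0.122     ]
yaw lock 14.484638758003214 batt 14.587598707262913
ptr [ 0.59767352 -0.08806309  0.134     ] 154.673388395932 0.027180079067096005
top0 0.122 410 [ 0.62201665 -0.08966988  0.12803544] [ 0.61450458 -0.09574989  0.13020929]
top0 0.158 282 [ 0.62180365 -0.09765889  0.1631231 ] [ 0.62147463 -0.09759156  0.1640154 ]
top0 0.18 52 [ 0.62116712 -0.09833628  0.18575771] [ 0.62216693 -0.09829768  0.18617137]
scene0 0.122 268 [ 0.62293253 -0.08994894  0.12801675] [ 0.63985096 -0.11276583  0.13008665]
scene0 0.158 191 [ 0.62329576 -0.0990846   0.16314148] [ 0.63296862 -0.10525168  0.16397109]
scene0 0.18 45 [ 0.62501673 -0.09746328  0.18450635] [ 0.62551134 -0.09856787  0.18504448]
```

Request:
{"op": "drive_tool", "data": {
  "rows": [
    [100,20,-35,4,0,0,-0.12],
    [100,20,-35,4,0,0,-0.12],
    [100,20,-35,4,0,0,-0.12],
    [100,20,-35,4,0,0,-0.12],
    [100,20,-35,4,0,0,-0.12]
  ]
}}

```text
time_s: 1.62
tcp_pos: [0.3111, 0.4117, 0.2619]
ee_rot: [[0.583, -0.813, 0.0], [-0.813, -0.583, 0.0], [-0.0, -0.0, -1.0]]
wrist_force: [0.3, 0.5, -0.1]
gripper_width: 0.998
gripper_force: 0.0
```

Request:
{"op": "drive_tool", "data": {
  "rows": [
    [100,20.7,-34,1,0,0,-0.122],
    [100,20.7,-34,1,0,0,-0.122],
    [100,20.7,-34,1,0,0,-0.122],
    [100,20.7,-34,1,0,0,-0.122],
    [100,20.7,-34,1,0,0,-0.122]
  ]
}}

```text
time_s: 2.03
tcp_pos: [0.4147, 0.2416, 0.2671]
ee_rot: [[0.012, -1.0, 0.001], [-1.0, -0.012, 0.001], [-0.001, -0.001, -1.0]]
wrist_force: [1.4, 1.0, -0.0]
gripper_width: 0.998
gripper_force: 0.0
```

Request:
{"op": "drive_tool", "data": {
  "rows": [
    [100,20.7,-34,1,0,0,-0.122],
    [100,20.7,-34,1,0,0,-0.122],
    [100,20.7,-34,1,0,0,-0.122],
    [100,20.7,-34,1,0,0,-0.122],
    [100,20.7,-34,1,0,0,-0.122]
  ]
}}

```text
time_s: 2.45
tcp_pos: [0.5183, 0.0715, 0.272]
ee_rot: [[-0.564, -0.826, 0.001], [-0.826, 0.564, 0.0], [-0.001, -0.001, -1.0]]
wrist_force: [-0.2, -0.1, -0.4]
gripper_width: 0.999
gripper_force: 0.0
```

Request:
{"op": "drive_tool", "data": {
  "rows": [
    [100,20.7,-34,0,0,0,-0.122],
    [100,20.7,-34,0,0,0,-0.122],
    [100,20.7,-34,0,0,0,-0.122],
    [100,20.7,-34,0,0,0,-0.122],
    [100,20.7,-34,0,0,0,-0.122]
  ]
}}

```text
time_s: 2.87
tcp_pos: [0.6219, -0.0985, 0.2716]
ee_rot: [[-0.935, -0.354, 0.0], [-0.354, 0.935, -0.0], [-0.0, -0.0, -1.0]]
wrist_force: [0.4, 1.3, 0.0]
gripper_width: 0.996
gripper_force: 0.0
```

```bash
cat >> h.py <<'E'
def wcap(n):
    s=sense();c=capture("wrist")
    T=np.eye(4);T[:3,:3]=s["ee_rot"];T[:3,3]=s["tcp_pos"];c["Twc"]=T@c["T_tool_cam"]
    save(c,n+".png");np.savez(n+".npz",**c);return s,c
def wproj(c,X):
    p=np.linalg.inv(c["Twc"])[:3]@np.append(X,1);a=np.arctan2(np.hypot(p[0],p[1]),p[2]);d=p[:2]/np.hypot(p[0],p[1])
    return np.array([c["cx"]+c["fx"]*a*d[0],c["cy"]+c["fy"]*a*d[1]])
def wray(c,u,v,z):
    d=np.array([(u-c["cx"])/c["fx"],(v-c["cy"])/c["fy"]]);a=np.hypot(*d);r=np.append(np.sin(a)*d/a,np.cos(a))
    r=c["Twc"][:3,:3]@r;o=c["Twc"][:3,3];return o+r*(z-o[2])/r[2]
E
python3 - <<'E'
from h import *
s,c=wcap("w0");print(s["time_s"],s["joints"],s["tcp_pos"],s["ee_rot"])
print(c["T_tool_cam"],c["fx"],c["cx"],c["cy"])
for l in("sleeve","pointer","lock_tab","dial"):
    for d in search_frame(l,c)[:2]: print(l,d["p"],d["xy"])
print(wproj(c,[.622,-.0985,.13]))
E
```

```text
2.8667 [ 5.69846466e+00  2.14705642e+01  3.91846754e+00  1.92927531e-03
 -7.24336736e+01 -7.49786178e+01] [ 0.62186023 -0.09854982  0.27163889] [[-9.35317911e-01 -3.53808343e-01  2.50316261e-04]
 [-3.53808356e-01  9.35317939e-01 -7.28332970e-06]
 [-2.31548386e-04 -9.53762134e-05 -9.99999969e-01]]
[[-4.45196304e-04 -9.69687723e-01 -2.44347135e-01  6.78551386e-02]
 [ 9.99999760e-01 -5.61453286e-04  4.06135969e-04 -3.94297798e-04]
 [-5.31014564e-04 -2.44346896e-01  9.69687740e-01 -1.43222794e-01]
 [ 0.00000000e+00  0.00000000e+00  0.00000000e+00  1.00000000e+00]] 371.64829954431775 321.7540548173097 242.86249626108403
sleeve 0.93 [321.4, 241.9]
pointer 0.93 [324.8, 244.9]
lock_tab 0.59 [398.3, 243.7]
dial 0.65 [303.5, 213.9]
[322.11439928 238.17335023]
```

Run:
```python
import cv2
a=cv2.imread("pics/w0.png")[120:360,180:480];cv2.imwrite("pics/w0c.png",cv2.resize(a,None,fx=2.5,fy=2.5,interpolation=2))
```

```text
(no output)
```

View pics/w0c.png

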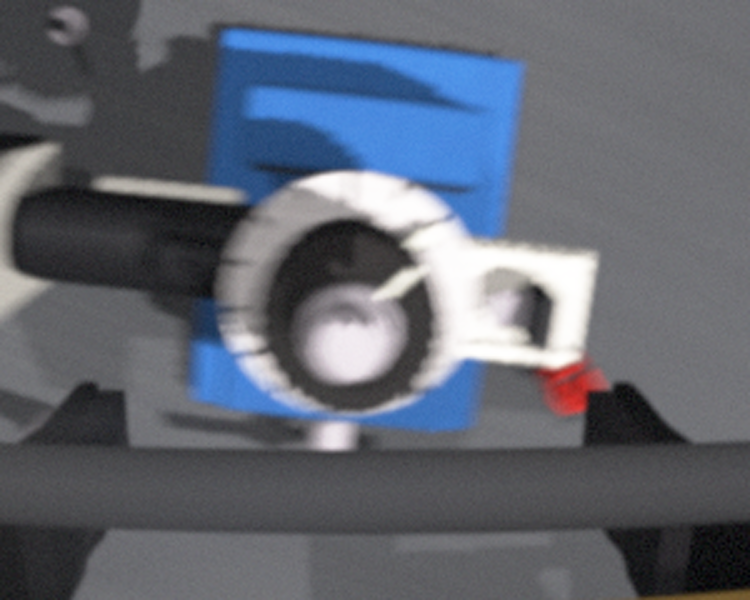

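The wrist crop shows the ring centred near (345,293), the pointer line to (430,240), the lock ledge to the right, and the tab at about (530,300). I'll fit the circles and the pointer numerically.

```bash
cat > fit.py <<'E'
from h import *
from scipy.ndimage import map_coordinates
def mk(c):
    P=(lambda X:wproj(c,X)) if "Twc" in c else (lambda X:np.array(proj(c,X)))
    g=c["frame"].astype(float).mean(2)
    def s(pts): 
        q=np.array([P(x) for x in pts]);return map_coordinates(g,[q[:,1],q[:,0]],order=1)
    return s
def ring(C,r,z,a): return np.c_[C[0]+r*np.cos(a),C[1]+r*np.sin(a),np.full(len(a),z)]
def fit(c,yaw):
    s=mk(c);best=(-1e9,)
    a=np.radians(yaw)+np.radians(np.arange(-225,45,6))
    for x in np.arange(.615,.6301,.001):
        for y in np.arange(-.106,-.0909,.001):
            v=np.mean(np.clip(s(ring((x,y),.0385,.13,a))-s(ring((x,y),.0415,.13,a)),-60,60))+np.mean(np.clip(s(ring((x,y),.028,.164,a))-s(ring((x,y),.025,.164,a)),-60,60))
            if v>best[0]:best=(v,x,y)
    return best
def angs(c,C):
    s=mk(c);d=np.arange(0,360,1.);a=np.radians(d)
    m=s(ring(C,.0375,.13,a)); p=s(ring(C,.0225,.164,a)); 
    return d,m,p
if __name__=="__main__":
    import sys
    for n in sys.argv[1:]:
        c=dict(np.load(n+".npz"));b=fit(c,14.5);print(n,b);C=b[1:]
        d,m,p=angs(c,C)
        w=np.clip(p-np.percentile(p,70),0,None);k=np.argmax(np.convolve(np.r_[w[-4:],w,w[:4]],np.ones(9),"valid"))
        sel=(np.arange(k-8,k+9))%360;print("line world deg",k,(np.sum(w[sel]*np.arange(-8,9))/w[sel].sum())+k)
        ys=np.arange(5,25,.5);best=[]
        for y in ys:
            ang=(42-24*np.arange(12)+y)
            f=lambda o:np.interp((ang+o)%360,d,m)
            best.append(np.mean(np.clip(.5*(f(7)+f(-7))-f(0),-30,60)))
        print("yaw",[(y,round(float(v),1)) for y,v in zip(ys,best) if v>max(best)*.7])
E
python3 fit.py w0 top0 scene0
```

```text
w0 (np.float64(74.0317011425203), np.float64(0.622), np.float64(-0.09899999999999999))
line world deg 151 151.03732421009548
yaw [(np.float64(13.0), 17.3), (np.float64(13.5), 20.4), (np.float64(14.0), 23.5), (np.float64(14.5), 23.9), (np.float64(15.0), 24.3), (np.float64(15.5), 23.6), (np.float64(16.0), 22.6), (np.float64(16.5), 20.0), (np.float64(17.0), 17.3)]
top0 (np.float64(104.39088182781234), np.float64(0.621), np.float64(-0.09799999999999999))
line world deg 153 153.0204688368796
yaw [(np.float64(13.5), 31.2), (np.float64(14.0), 35.4), (np.float64(14.5), 37.5), (np.float64(15.0), 39.6), (np.float64(15.5), 39.1), (np.float64(16.0), 36.9), (np.float64(16.5), 32.9), (np.float64(17.0), 28.3)]
scene0 (np.float64(46.45092018298975), np.float64(0.623), np.float64(-0.09799999999999999))
line world deg 138 137.98638962360815
yaw [(np.float64(13.5), 18.0), (np.float64(14.0), 20.9), (np.float64(14.5), 22.5), (np.float64(15.0), 23.7), (np.float64(15.5), 24.1), (np.float64(16.0), 24.5), (np.float64(16.5), 23.9), (np.float64(17.0), 23.2), (np.float64(17.5), 21.8), (np.float64(18.0), 20.0), (np.float64(18.5), 17.3)]
```

Request:
{"op": "drive_tool", "data": {
  "rows": [
    [100,0,0,-22,0,0,0],
    [100,0,0,-22,0,0,0],
    [100,0,0,-22,0,0,0],
    [100,0,0,-22,0,0,0],
    [100,0,0,-21.5,0,0,0]
  ]
}}

```text
time_s: 3.53
tcp_pos: [0.6206, -0.0948, 0.162]
ee_rot: [[-0.932, -0.362, 0.001], [-0.362, 0.932, 0.0], [-0.001, -0.0, -1.0]]
wrist_force: [0.5, -0.7, 0.2]
gripper_width: 0.997
gripper_force: 0.0
```

Request:
{"op": "drive_tool", "data": {
  "rows": [
    [50,0,0,0,0,0,0],
    [50,0,0,0,0,0,0],
    [50,0,0,0,0,0,0],
    [50,0,0,0,0,0,0],
    [50,0,0,0,0,0,0]
  ]
}}

```text
time_s: 3.95
tcp_pos: [0.622, -0.0963, 0.164]
ee_rot: [[-0.933, -0.36, 0.003], [-0.36, 0.933, 0.0], [-0.003, -0.001, -1.0]]
wrist_force: [0.0, -0.3, 0.5]
gripper_width: 0.708
gripper_force: 0.0
```

Request:
{"op": "drive_tool", "data": {
  "rows": [
    [50,0,0,0,0,0,0],
    [50,0,0,0,0,0,0],
    [50,0,0,0,0,0,0]
  ]
}}

```text
time_s: 4.2
tcp_pos: [0.6218, -0.097, 0.1634]
ee_rot: [[-0.933, -0.36, 0.002], [-0.36, 0.933, -0.001], [-0.002, -0.001, -1.0]]
wrist_force: [-0.2, -1.3, 3.6]
gripper_width: 0.608
gripper_force: 30.0
```

Request:
{"op": "drive_tool", "data": {
  "rows": [
    [50,0,0,0,0,0,0.12],
    [50,0,0,0,0,0,0.12],
    [50,0,0,0,0,0,0.12],
    [50,0,0,0,0,0,0.12],
    [50,0,0,0,0,0,0.12]
  ]
}}

```text
time_s: 4.62
tcp_pos: [0.6213, -0.0987, 0.1631]
ee_rot: [[-0.564, -0.826, 0.001], [-0.826, 0.564, -0.003], [0.002, -0.002, -1.0]]
wrist_force: [-0.8, -6.9, 3.0]
gripper_width: 0.603
gripper_force: 30.0
```

Request:
{"op": "drive_tool", "data": {
  "rows": [
    [50,0,0,0,0,0,0.12],
    [50,0,0,0,0,0,0.12],
    [50,0,0,0,0,0,0.12],
    [50,0,0,0,0,0,0.12],
    [50,0,0,0,0,0,0.12]
  ]
}}

```text
time_s: 5.03
tcp_pos: [0.6229, -0.0985, 0.163]
ee_rot: [[-0.001, -1.0, 0.005], [-1.0, 0.001, -0.002], [0.002, -0.005, -1.0]]
wrist_force: [4.0, -4.6, -1.6]
gripper_width: 0.6
gripper_force: 30.0
```

Request:
{"op": "drive_tool", "data": {
  "rows": [
    [50,0,0,0,0,0,0.12],
    [50,0,0,0,0,0,0.12],
    [50,0,0,0,0,0,0.12],
    [50,0,0,0,0,0,0.12],
    [50,0,0,0,0,0,0.12]
  ]
}}

```text
time_s: 5.45
tcp_pos: [0.6235, -0.0975, 0.1629]
ee_rot: [[0.567, -0.824, 0.006], [-0.824, -0.567, -0.001], [0.004, -0.004, -1.0]]
wrist_force: [4.0, -3.2, -1.0]
gripper_width: 0.6
gripper_force: 30.0
```

Request:
{"op": "drive_tool", "data": {
  "rows": [
    [50,0,0,0,0,0,0.12],
    [50,0,0,0,0,0,0.12],
    [50,0,0,0,0,0,0.12],
    [50,0,0,0,0,0,0.12],
    [50,0,0,0,0,0,0.12]
  ]
}}

```text
time_s: 5.87
tcp_pos: [0.6231, -0.0967, 0.1628]
ee_rot: [[0.933, -0.36, 0.005], [-0.36, -0.933, 0.0], [0.005, -0.002, -1.0]]
wrist_force: [3.2, -1.3, -0.7]
gripper_width: 0.599
gripper_force: 30.0
```

Request:
{"op": "drive_tool", "data": {
  "rows": [
    [50,0,0,0,0,0,0.12],
    [50,0,0,0,0,0,0.12],
    [50,0,0,0,0,0,0.12],
    [50,0,0,0,0,0,0.12],
    [50,0,0,0,0,0,0.12]
  ]
}}

```text
time_s: 6.28
tcp_pos: [0.6217, -0.0968, 0.1626]
ee_rot: [[0.974, 0.227, 0.002], [0.227, -0.974, 0.0], [0.002, 0.0, -1.0]]
wrist_force: [-2.8, -2.4, 2.9]
gripper_width: 0.601
gripper_force: 30.0
```

Request:
{"op": "drive_tool", "data": {
  "rows": [
    [50,0,0,0,0,0,0.12],
    [50,0,0,0,0,0,0.12],
    [50,0,0,0,0,0,0.11],
    [50,0,0,0,0,0,0],
    [50,0,0,0,0,0,0]
  ]
}}

```text
time_s: 6.7
tcp_pos: [0.6213, -0.0977, 0.1626]
ee_rot: [[0.84, 0.543, 0.0], [0.543, -0.84, -0.002], [-0.001, 0.002, -1.0]]
wrist_force: [-0.8, -5.9, 2.0]
gripper_width: 0.6
gripper_force: 30.0
```

```bash
python3 - <<'E'
from h import *
c=capture("top");np.savez("top1.npz",**c);save(c,"top1.png")
c=capture("scene");np.savez("scene1.npz",**c)
s,c=wcap("w1");print(s["moment"],s["wrist_force"])
R=s["ee_rot"];print(np.degrees(np.arctan2(R[1][0],R[0][0])))
cv2.imwrite("pics/w1c.png",cv2.resize(c["frame"][120:360,180:480,::-1],None,fx=2.5,fy=2.5,interpolation=2))
E
python3 fit.py w1 top1
```

```text
[-1.83688677 -0.08454499  0.11527621] [ 0.60600539 -5.88477791  1.64751398]
32.86900375865543
w1 (np.float64(51.975438162314376), np.float64(0.623), np.float64(-0.09699999999999999))
line world deg 317 316.981337586811
yaw [(np.float64(13.5), 12.6), (np.float64(14.0), 14.5), (np.float64(14.5), 12.0)]
top1 (np.float64(7.015746540122024), np.float64(0.63), np.float64(-0.09099999999999998))
line world deg 30 29.919120420912268
yaw [(np.float64(10.0), 1.6), (np.float64(10.5), 1.7), (np.float64(11.0), 1.7), (np.float64(11.5), 1.5), (np.float64(20.5), 1.5), (np.float64(21.0), 1.9), (np.float64(21.5), 2.0), (np.float64(22.0), 2.1), (np.float64(22.5), 2.0), (np.float64(23.0), 1.9), (np.float64(23.5), 1.9), (np.float64(24.0), 1.9), (np.float64(24.5), 1.5)]
```

View pics/w1c.png

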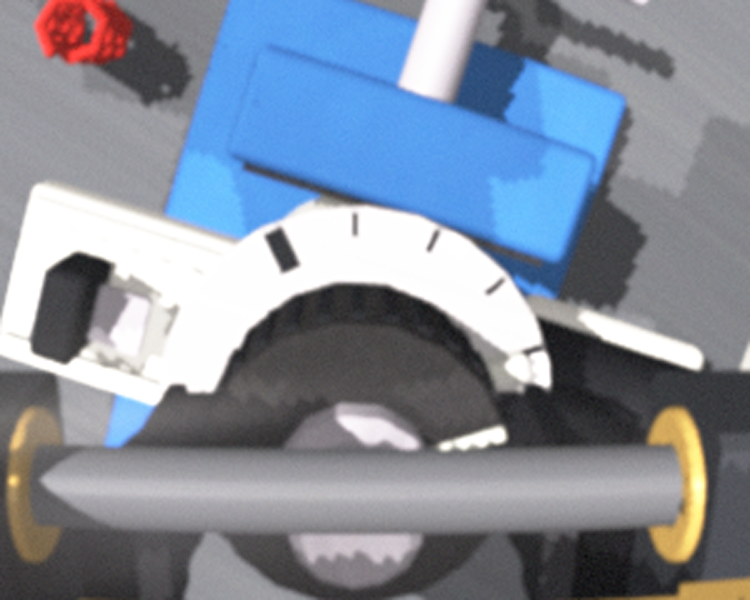

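The wrist view counts broad mark 1 at (282,250), then marks 2 to 5 at (355,222), (433,240), (495,287) and (535,350). The nib is at about (525,365), near mark 5, so the grip slipped about one mark. I'll measure the nib angle.

Run:
```python
from h import *
c=dict(np.load("w1.npz"));C=np.array([.622,-.0985])
f=lambda x,y,z:wray(c,180+x/2.5-.3,120+y/2.5-.3,z)
for n,x,y,z in(("m1",282,250,.13),("m2",355,223,.13),("m3",433,240,.13),("m4",495,287,.13),("m5",537,350,.13),("nib",515,367,.1375),("tip",538,366,.1375),("line",500,433,.164),("tabtop",72,305,.135)):
    d=f(x,y,z)[:2]-C;print(n,np.round(f(x,y,z),4),round(np.degrees(np.arctan2(d[1],d[0]))-15,1),np.round(np.hypot(*d),4))
```

```text
m1 [ 0.6405 -0.0684  0.13  ] 43.4 0.0353
m2 [ 0.6525 -0.0774  0.13  ] 19.6 0.0371
m3 [ 0.6579 -0.0918  0.13  ] -4.4 0.0366
m4 [ 0.6569 -0.1072  0.13  ] -29.0 0.0359
m5 [ 0.6509 -0.1218  0.13  ] -53.9 0.0372
nib [ 0.6469 -0.1176  0.1375] -52.6 0.0314
tip [ 0.6495 -0.1214  0.1375] -54.7 0.0357
line [ 0.6407 -0.1135  0.164 ] -53.8 0.024
tabtop [ 0.61  -0.039  0.135] 86.4 0.0607
```

The pointer is in mark 5 (-53.8°), so it needs one more mark, +24°.

Request:
{"op": "drive_tool", "data": {
  "rows": [
    [50,0,0,0,0,0,0.085],
    [50,0,0,0,0,0,0.085],
    [50,0,0,0,0,0,0.085],
    [50,0,0,0,0,0,0.085],
    [50,0,0,0,0,0,0.085]
  ]
}}

```text
time_s: 7.27
tcp_pos: [0.6212, -0.0992, 0.1625]
ee_rot: [[0.539, 0.842, 0.0], [0.842, -0.539, -0.003], [-0.003, 0.002, -1.0]]
wrist_force: [0.9, -11.3, 0.5]
gripper_width: 0.602
gripper_force: 30.0
```

Run:
```python
from h import *
s,c=wcap("w2");print(s["moment"],s["wrist_force"],s["tcp_pos"])
R=s["ee_rot"];print(np.degrees(np.arctan2(R[1][0],R[0][0])))
cv2.imwrite("pics/w2c.png",cv2.resize(c["frame"][120:360,180:480,::-1],None,fx=2.5,fy=2.5,interpolation=2))
```

```text
[-3.47182064 -0.53448135 -0.040019  ] [  0.93282522 -11.34523927   0.46899442] [ 0.62119965 -0.09916786  0.16253256]
57.39759678420388
```

View pics/w2c.png

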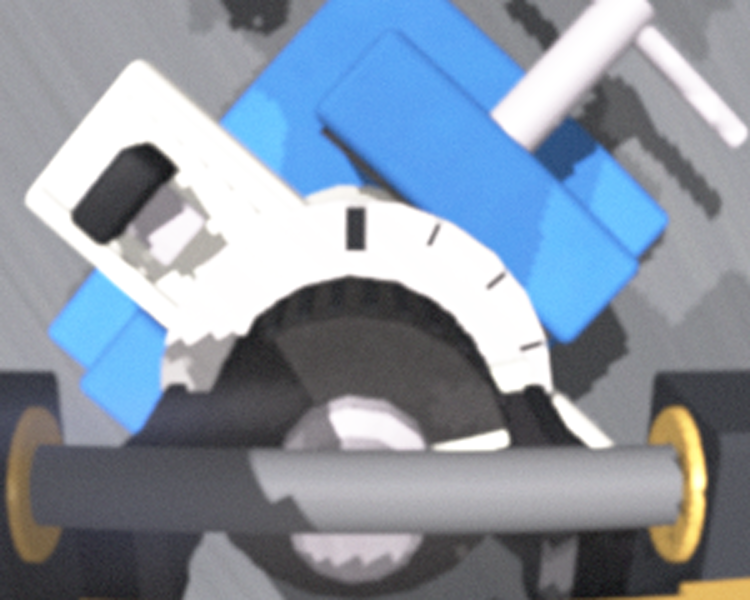

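Mark 4 is now at (530,347). The white nib is just below it at about (515,375), and the top line ends at (505,437).

Run:
```python
from h import *
c=dict(np.load("w2.npz"));C=np.array([.622,-.0985])
f=lambda x,y,z:wray(c,180+x/2.5-.3,120+y/2.5-.3,z)
for n,x,y,z in(("m1",356,230,.13),("m4",531,347,.13),("nib",515,373,.1375),("line",505,436,.164),("linein",440,446,.164),("tabtop",125,193,.135)):
    d=f(x,y,z)[:2]-C;print(n,np.round(f(x,y,z),4),round(np.degrees(np.arctan2(d[1],d[0]))-15,1),np.round(np.hypot(*d),4))
a=c["frame"][245:300,360:420,::-1];cv2.imwrite("pics/w2n.png",cv2.resize(a,None,fx=10,fy=10,interpolation=2))
```

```text
m1 [ 0.6403 -0.0686  0.13  ] 43.6 0.0351
m4 [ 0.6571 -0.1072  0.13  ] -28.9 0.0361
nib [ 0.6518 -0.1073  0.1375] -31.5 0.031
line [ 0.6455 -0.1059  0.164 ] -32.6 0.0247
linein [ 0.6356 -0.1015  0.164 ] -27.5 0.0139
tabtop [ 0.6081 -0.0382  0.135 ] 88.0 0.0619
```

View pics/w2n.png

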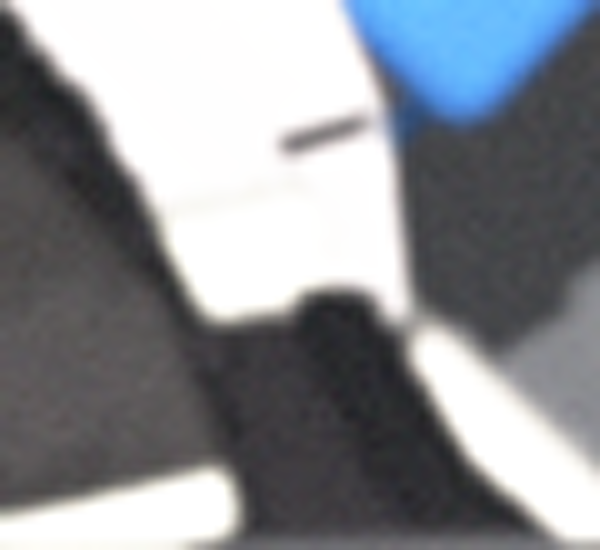

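Request:
{"op": "drive_tool", "data": {
  "rows": [
    [85,0,0,0,0,0,0],
    [85,0,0,0,0,0,0],
    [85,0,0,0,0,0,0],
    [85,0,0,0,0,0,0],
    [85,0,0,0,0,0,0]
  ]
}}

```text
time_s: 7.73
tcp_pos: [0.621, -0.0959, 0.1618]
ee_rot: [[0.539, 0.842, -0.0], [0.842, -0.539, 0.001], [0.0, -0.001, -1.0]]
wrist_force: [0.0, 0.4, -0.6]
gripper_width: 0.83
gripper_force: 0.0
```

Request:
{"op": "drive_tool", "data": {
  "rows": [
    [85,0,0,15,0,0,0],
    [85,0,0,20,0,0,0],
    [85,0,0,20,0,0,0],
    [85,0,0,20,0,0,0],
    [85,0,0,20,0,0,0]
  ]
}}

```text
time_s: 8.15
tcp_pos: [0.621, -0.0961, 0.2578]
ee_rot: [[0.539, 0.842, -0.0], [0.842, -0.539, 0.0], [0.0, -0.001, -1.0]]
wrist_force: [-0.2, -1.0, 1.0]
gripper_width: 0.851
gripper_force: 0.0
```

Request:
{"op": "drive_tool", "data": {
  "rows": [
    [0,0,0,0,0,0,-0.122],
    [0,0,0,0,0,0,-0.122],
    [0,0,0,0,0,0,-0.122],
    [0,0,0,0,0,0,-0.122],
    [0,0,0,0,0,0,-0.122]
  ]
}}

```text
time_s: 8.57
tcp_pos: [0.621, -0.0961, 0.2569]
ee_rot: [[0.927, 0.376, -0.0], [0.376, -0.927, 0.0], [-0.0, -0.001, -1.0]]
wrist_force: [0.4, 0.1, -0.5]
gripper_width: 0.558
gripper_force: 0.0
```

Request:
{"op": "drive_tool", "data": {
  "rows": [
    [0,0,0,0,0,0,-0.122],
    [0,0,0,0,0,0,-0.122],
    [0,0,0,0,0,0,-0.122],
    [0,0,0,0,0,0,-0.122],
    [0,0,0,0,0,0,-0.122]
  ]
}}

```text
time_s: 8.98
tcp_pos: [0.6211, -0.0961, 0.2569]
ee_rot: [[0.975, -0.223, -0.0], [-0.223, -0.975, 0.0], [-0.0, -0.0, -1.0]]
wrist_force: [0.4, -0.2, 0.0]
gripper_width: 0.179
gripper_force: 0.0
```

Request:
{"op": "drive_tool", "data": {
  "rows": [
    [0,-4,16,0,0,0,-0.122],
    [0,-4,16,0,0,0,-0.122],
    [0,-4,16,0,0,0,-0.122],
    [0,-4,16,0,0,0,-0.122],
    [0,-4,16,0,0,0,-0.122]
  ]
}}

```text
time_s: 9.4
tcp_pos: [0.6008, -0.0154, 0.2569]
ee_rot: [[0.671, -0.741, -0.0], [-0.741, -0.671, 0.0], [-0.001, -0.0, -1.0]]
wrist_force: [1.4, -0.8, 0.3]
gripper_width: 0.006
gripper_force: 0.0
```

Request:
{"op": "drive_tool", "data": {
  "rows": [
    [0,0,0,0,0,0,-0.122],
    [0,0,0,0,0,0,-0.122],
    [0,0,0,0,0,0,-0.122],
    [0,0,0,0,0,0,-0.12],
    [0,0,0,0,0,0,0]
  ]
}}

```text
time_s: 9.82
tcp_pos: [0.601, -0.0161, 0.2569]
ee_rot: [[0.251, -0.968, -0.0], [-0.968, -0.251, 0.0], [-0.0, 0.0, -1.0]]
wrist_force: [-0.1, -0.1, 0.4]
gripper_width: 0.003
gripper_force: 0.0
```

```bash
python3 - <<'E'
from h import *
s,c=wcap("w3");print(s["time_s"],s["tcp_pos"])
R=s["ee_rot"];print(np.degrees(np.arctan2(R[1][0],R[0][0])))
print(wproj(c,[.622,-.0985,.13]))
cv2.imwrite("pics/w3c.png",cv2.resize(c["frame"][60:300,180:480,::-1],None,fx=2.5,fy=2.5,interpolation=2))
E
python3 fit.py w3
```

```text
9.8167 [ 0.60096199 -0.01605082  0.25692834]
-75.43930205220082
[320.21437295 125.91081115]
w3 (np.float64(108.40358076322548), np.float64(0.622), np.float64(-0.09699999999999999))
line world deg 344 343.70682313798255
yaw [(np.float64(13.5), 43.1), (np.float64(14.0), 50.5), (np.float64(14.5), 54.9), (np.float64(15.0), 57.8), (np.float64(15.5), 54.5), (np.float64(16.0), 45.4)]
```

View pics/w3c.png

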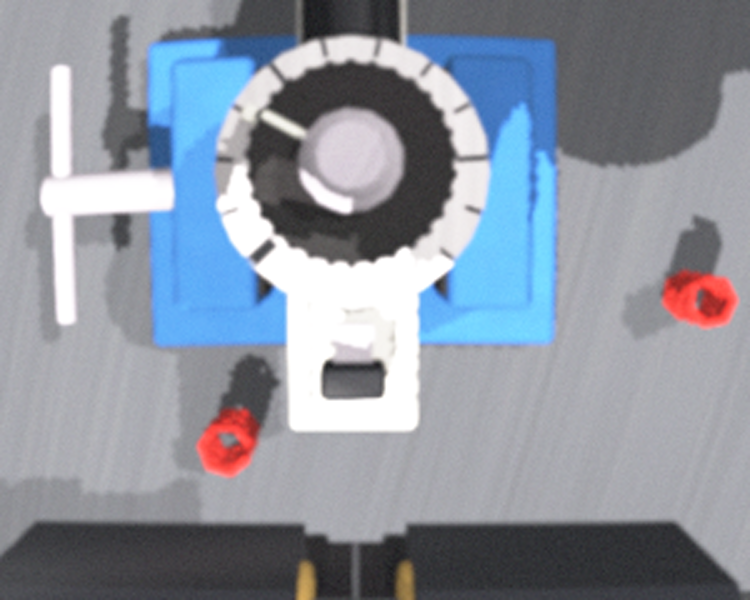

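The wrist view shows mark 1 (broad) at (262,250), then 2 at (228,210), 3 at (225,160) and 4 at (237,107). The pointer line at (265,115) aims at mark 4. The black tab is at (353,380), straight ahead of the closed fingers.

Request:
{"op": "drive_tool", "data": {
  "rows": [
    [0,0,0,-25,0,0,0],
    [0,0,0,-25,0,0,0],
    [0,0,0,-25,0,0,0],
    [0,0,0,-25,0,0,0],
    [0,0,0,-16,0,0,0]
  ]
}}

```text
time_s: 10.28
tcp_pos: [0.5998, -0.0165, 0.1384]
ee_rot: [[0.256, -0.967, -0.004], [-0.967, -0.256, 0.0], [-0.001, 0.003, -1.0]]
wrist_force: [-0.5, 0.0, -0.6]
gripper_width: 0.006
gripper_force: 0.0
```

Request:
{"op": "drive_tool", "data": {
  "rows": [
    [0,0.5,-2,0,0,0,0],
    [0,0.5,-2,0,0,0,0],
    [0,0.5,-2,0,0,0,0],
    [0,0.5,-2,0,0,0,0]
  ]
}}

```text
time_s: 10.62
tcp_pos: [0.6037, -0.0242, 0.1422]
ee_rot: [[0.254, -0.967, 0.002], [-0.967, -0.254, 0.001], [-0.001, -0.002, -1.0]]
wrist_force: [-0.6, 2.1, -1.9]
gripper_width: 0.008
gripper_force: 1.1
```

Request:
{"op": "drive_tool", "data": {
  "rows": [
    [0,0.5,-1.9,0,0,0,0],
    [0,0.5,-1.9,0,0,0,0],
    [0,0.5,-1.9,0,0,0,0]
  ]
}}

```text
time_s: 10.87
tcp_pos: [0.6053, -0.0303, 0.1421]
ee_rot: [[0.254, -0.967, 0.002], [-0.967, -0.254, 0.0], [0.0, -0.002, -1.0]]
wrist_force: [0.7, 2.0, 1.0]
gripper_width: 0.005
gripper_force: 1.0
```

Request:
{"op": "drive_tool", "data": {
  "rows": [
    [0,0.4,-1.5,0,0,0,0],
    [0,0.4,-1.5,0,0,0,0],
    [0,0,0,0,0,0,0]
  ]
}}

```text
time_s: 11.12
tcp_pos: [0.6055, -0.0311, 0.1421]
ee_rot: [[0.253, -0.967, 0.001], [-0.967, -0.253, 0.004], [-0.003, -0.002, -1.0]]
wrist_force: [-3.5, 10.9, 4.1]
gripper_width: 0.007
gripper_force: 5.5
```

Request:
{"op": "drive_tool", "data": {
  "rows": [
    [0,0.3,-1,0,0,0,0],
    [0,0.3,-1,0,0,0,0],
    [0,0,0,0,0,0,0]
  ]
}}

```text
time_s: 11.37
tcp_pos: [0.6056, -0.0313, 0.1421]
ee_rot: [[0.254, -0.967, 0.001], [-0.967, -0.254, 0.006], [-0.005, -0.002, -1.0]]
wrist_force: [-5.4, 16.9, 5.3]
gripper_width: 0.007
gripper_force: 8.8
```

Firm stop. I'll back off, lift and check.

Request:
{"op": "drive_tool", "data": {
  "rows": [
    [0,-2,8,0,0,0,0],
    [0,-2,8,0,0,0,0],
    [0,0,0,30,0,0,0],
    [0,0,0,40,0,0,0],
    [0,0,0,40,0,0,0]
  ]
}}

```text
time_s: 11.78
tcp_pos: [0.6013, -0.0198, 0.2515]
ee_rot: [[0.253, -0.967, -0.003], [-0.967, -0.253, -0.002], [0.001, 0.003, -1.0]]
wrist_force: [1.7, 0.1, -0.1]
gripper_width: 0.01
gripper_force: 0.0
```

Request:
{"op": "drive_tool", "data": {
  "rows": [
    [0,0,0,5,0,0,0],
    [0,0,0,0,0,0,0],
    [0,0,0,0,0,0,0]
  ]
}}

```text
time_s: 12.03
tcp_pos: [0.6018, -0.0196, 0.2563]
ee_rot: [[0.253, -0.968, 0.001], [-0.968, -0.253, 0.0], [0.0, -0.001, -1.0]]
wrist_force: [0.8, 0.3, -1.2]
gripper_width: 0.004
gripper_force: 0.0
```

```bash
python3 - <<'E'
from h import *
s,c=wcap("w4");print(s["time_s"],s["tcp_pos"])
for n in("w3","w4"):
    c=dict(np.load(n+".npz"))
    for d in (.052,.062):
        ends=[np.array([.622,-.098])+(d+e)*np.array([-.2588,.9659]) for e in(-.005,.005)]
        print(n,d,[np.round((wproj(c,[*p,.1345])-[180,60])*2.5) for p in ends])
cv2.imwrite("pics/w4c.png",cv2.resize(c["frame"][60:300,180:480,::-1],None,fx=2.5,fy=2.5,interpolation=2))
E
python3 fit.py w4
```

```text
12.0333 [ 0.60181303 -0.01958913  0.25627472]
w3 0.052 [array([351., 329.]), array([352., 364.])]
w3 0.062 [array([352., 364.]), array([352., 398.])]
w4 0.052 [array([352., 342.]), array([352., 377.])]
w4 0.062 [array([352., 377.]), array([352., 411.])]
w4 (np.float64(108.95491104055262), np.float64(0.622), np.float64(-0.09699999999999999))
line world deg 343 343.3380303972596
yaw [(np.float64(13.0), 38.5), (np.float64(13.5), 47.0), (np.float64(14.0), 50.8), (np.float64(14.5), 52.6), (np.float64(15.0), 52.6), (np.float64(15.5), 45.5)]
```

View pics/w4c.png

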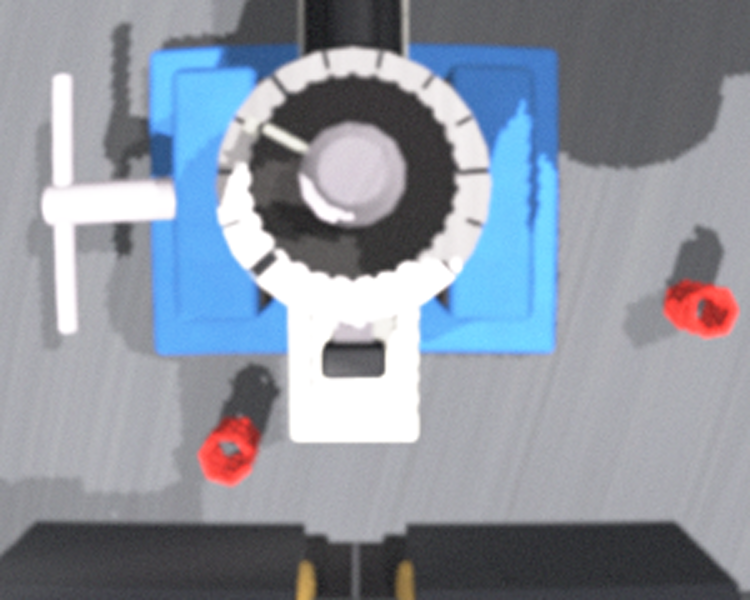

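The tab spans rows 342–378, matching the predicted home position (342–377). The pointer is at mark 4, and the arm is clear of everything.

```bash
python3 -c "
from station import *
print(finish_job())"
```

```text
the job is handed in; nothing more can be done
None
```

I turned the sleeve to the click at mark 4, pushed the thumb lock fully home, left the loose parts alone and handed the job in at about 12 s; the last wrist picture confirms both settings, but no verdict came back.

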